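# Balance the centrifuge lid for strut trimming

## Task

The gas struts on the centrifuge lid are new and I am about to trim them. First take the safety glasses off the lid and hang them over the bench rail by their arms; then raise the lid past its balance point, where the struts begin to carry it, without letting it run up to its stop, and bring it back to just below the balance point (some five to ten degrees), where it wants to close again. Finish still gripping the lid and holding it steady there for me, and leave the tube rack, the bottle and the screwdriver where they are.

Things in the scene. Friction and masses are not known exactly. Their poses are not given: they have to be found in the camera images.
- lid (a joint): Opening angle of the centrifuge lid: 0 shut, growing as its front rises, stop at 1.3 rad. 0.95 kg on two gas struts; balance point at 0.72 rad (41 degrees): below it the lid sinks shut, above it the struts swing it to the stop. Lifting at the bar takes 3.4 N when shut, falling steadily to zero at balance (0.4 N at 0.6 rad). Hinge friction cannot hold it.
- lid_hinge (a point): Point on the lid's hinge axis, half-way along it, at the back of the centrifuge (cream bench machine, 280 deep, 260 wide, 150 high, lid on top, a strut each side), 135 mm above the bench. Frame fixed to the case, does not turn with the lid: y along the hinge axis, -x towards the case's front and the lid's bar, z up.
- lid_bar (a point): Centre of the round steel grip bar on the lid's front edge: 10 mm thick, 110 long, parallel to the hinge, held at its ends, 34 mm clear of lid and case over its middle 80 mm. 270 mm from the hinge axis: 270*cos(angle) in front of it, 270*sin(angle) above. Its frame turns with the lid. Pinch it from above; being round it turns between the fingers.
- glasses_mid (a point): Middle, half-way up, of the rigid safety glasses: black frame, clear lenses, 45 g, 134 long, 138 wide, 42 high, standing on the shut lid. x runs from lenses back along the arms, y across, z up. Level arms at 66.5 mm either side, undersides 12 mm above this point; ear hooks bend down from 105 mm behind the brow bar. Centre of mass 52 mm behind the brow bar.
- glasses_brow (a point): Centre of the glasses' straight brow bar over the nose: 10 mm thick (along the glasses' x), 10 high (32 to 42 mm above the lid), free in front and behind. 62 mm ahead (-x) of the middle and 16 above it; same axes. Hung with the rail 49 to 54 mm behind this bar, square under both arms, they stay about level; nearer (to 32) they tip back till the lenses catch; beyond 55 they can slide off.
- rail_mid (a point): Middle of the bench rail's bar: round steel bar 12 mm thick, 250 long, along this frame's y, its centre 150 mm above the bench, on two posts 116 mm either side of the middle, nothing in between; posts do not rise above the bar. Fixed. It stands left or right of the centrifuge.
- tube_rack: White rack of test tubes, 66 x 200 mm, 105 high, on the other side of the centrifuge from the rail. Origin under its centre. To be left alone.
- amber_bottle: Stoppered amber glass bottle, 72 across, 155 high, standing behind at the right. Origin under its centre. To be left alone.
- screwdriver: Screwdriver 170 mm long lying flat behind at the left. To be left alone.

How it is judged:
On the way, in this order (a step that is already met when the one before it is completed fails the run):
1. the glasses hang over the rail, let go, and the lid is still shut (contact force between glasses and rail above 0.15 N and height (world z) of glasses_mid above 0.075 m and distance between glasses_mid and rail_mid below 0.11 m and angle between the y axis of glasses_mid and the y axis of rail_mid, either way round below 0.6 rad and contact force between glasses and the fingers below 0.02 N and contact force between glasses and tube_rack below 0.02 N and value of joint lid below 0.1 rad), for 0.3 s.
2. the lid, in the gripper, is raised past its balance point (value of joint lid above 0.79 rad and contact force between the fingers and lid above 0.1 N), for 0.1 s.
At the end, for the whole second after the job is handed in: The gripper alone holds the lid still between 0.46 and 0.69 rad, just below its balance point at 0.72, touching it with over 0.15 N, no loose thing propping it. The glasses hang free on the rail, arms across it within 0.6 rad of square, middle within 110 mm of the bar's and above 75 mm (value of joint lid between 0.46 and 0.69 rad and velocity of joint lid between -0.05 and 0.05 rad/s and contact force between the fingers and lid above 0.15 N and contact force between lid and glasses below 0.02 N and contact force between each of lid, glasses and tube_rack below 0.02 N and contact force between lid and amber_bottle below 0.02 N and contact force between lid and screwdriver below 0.02 N and contact force between glasses and rail above 0.15 N and height (world z) of glasses_mid above 0.075 m and distance between glasses_mid and rail_mid below 0.11 m and angle between the y axis of glasses_mid and the y axis of rail_mid, either way round below 0.6 rad and contact force between glasses and the fingers below 0.02 N); the arm keeps its last pose, push and grip.
It fails at once if the lid runs up against its stop (value of joint lid above 1.2 rad).
It fails at once if the tube rack is pushed away or knocked over (distance of tube_rack from where it was at the start of the episode above 0.03 m or angle between tube_rack's own z axis and vertical above 0.4 rad).
It fails at once if the amber bottle is pushed away or knocked over (distance of amber_bottle from where it was at the start of the episode above 0.03 m or angle between amber_bottle's own z axis and vertical above 0.4 rad).
It fails at once if the screwdriver is pushed away or knocked over (distance of screwdriver from where it was at the start of the episode above 0.03 m).
It also fails if it takes over 62 s, if anything falls off the work surface, if the arm or the gripper's body presses on something with over 40 N, if the wrist force passes 120 N, or if a joint passes its speed limit or range.

## Robot

A 6-joint arm with a two-finger parallel gripper is mounted at the origin on the work surface. World frame = base frame: x ahead of the robot, y to its left, z up, the work surface at z = 0. Lengths are in m, angles in rad, forces in N, time in s.
With the tool pointing down it reaches from about 0.375 to 0.925 m from the base axis. Payload 5.7 kg.
Tool frame: the origin (TCP) lies at the very end of the fingers, on their centre line; the grasp point (between the pads) lies 19 mm behind it; z points along the fingers, y is the direction in which the jaws open and shut (so a half turn about z gives the same grasp; the last joint's range is limited). The gripper opens to 85 mm and grips with 20 to 120 N. Pads are 22 mm wide; open, the fingers measure 114 mm over their backs; the gripper's body (76 mm by 85 mm) begins 54 mm behind the grasp point. The pads swing forward as they close: fully open they stand 13 mm farther back than shut.
Start: joints at [1.162, 0.359, 1.51, -0, 1.272, -0.115], TCP at [0.174, 0.574, 0.231] pointing down, gripper open.
Joint ranges: [-2.97, 2.97], [-1.01, 2.36], [0.21, 2.38], [-0.96, 4.11], [0.2, 2.71], [-2.98, 2.98]. Speed limits (rad/s): [2.39, 2.39, 3.14, 3.14, 3.14, 3.14].

## Interface

Orientations are given as a unit quaternion [x, y, z, w].
In Python, from station import robot, cams, spotter gives the robot as it stands.
- The arm moves only by the tool arm_command, never from a script. Its argument "targets" is a list of rows, each a list of 3 entries, a list of its own where there are three numbers: the opening, from 0 (shut) to 1 (fully open), then the shift along the tool's x, y, z in units of 0.025 m (1.0 is 0.025 m), then the turn about the tool's z in units of 6 degrees (1.0 is 6 degrees). A call has 1 to 20 rows; each row shifts and turns the commanded pose from where the row before left it, along the tool's axes as they then stand; what a row does not reach is not made up. A row lasts 1/12 s, in which the tool goes at most 41.7 mm and 7.16 degrees, less where a joint would pass 70% of its speed; a pose out of reach is approached as far as the arm can. A call with a number of a shift or a turn outside -1 to 1 is refused whole. A call with a gripper value outside its range is refused whole. The fingers move at their own pace and stop on an object; "grip_force" is the grip in N (left out, the last holds). Time passes only in rows, so rows that do not move let the fingers close. It gives the time, the measured TCP pose, the force and the opening at its end, in the units of the state.
- robot.sense(): the state, without advancing time (a new reading comes with each control period).
- cams.read_camera(name): name is "side" or "top"; returns a dict with "color" (384x512x3 uint8, red, green, blue), "fx", "fy", "cx", "cy" (pixels), "dist_coeffs" ([k1, k2, p1, p2, k3] as OpenCV has them; the pictures are not rectified), "view" (4x4, takes a point from world to camera coordinates). Camera axes: x right, y up, looking along -z (the intrinsics and any distortion apply to the point x, -y, -z); pixel columns grow to the right and rows downward; lengths in m; the calibration is good to about 2 mm. A picture is of the moment at which its call begins. There is no depth.
- robot.finish_job(): hands the job in, once; it reports no verdict.
Trained networks look in a picture, given as the dict that the camera call returned (one of the last four; its "shot" number tells which), for a name from the list of things; names that differ only in an ending like _2 or _b are one class to them, and where a whole thing is asked for, a point or a joint stands for the part that bears it (a point fixed in the world has none). Each returns a list of dicts, best first, with "conf" (0 to 1); they miss things now and then, are a little off and sometimes report something else, mostly with a low value. They report only what shows in the picture. A call takes as long as a camera call.
- spotter.boxes_of(picture, name): "pixel" ([column, row] in pixels, amid what is visible of it).
- spotter.silhouettes(picture, name): "mask" (384x512 bool, what is visible of it) and "pixel" ([column, row] in pixels, amid what is visible of it).
- spotter.place_of(picture, name): "pixel" ([column, row] in pixels: a listed point, or the origin of a listed thing).
The state is a dict: "time": time; "q": joint angles; "joint_vel": joint speeds; "joint_torque": joint torques, N m; "tcp_pos": TCP position; "orientation": TCP orientation; "force": force on the tool from outside, world axes, zero at the start; "ft_torque": the same for the moment, N m; "finger_gap": finger opening in m.
Only numpy, scipy, OpenCV 4.12 (cv2) and the standard library are available. Lean on these libraries where they do the work, as an engineer would, in place of code of your own. Each camera call takes 0.05 s, during which the arm holds its last target.

## Working session

There is one attempt and no reset: what is moved stays moved. The work goes in short steps, Python scripts to look and compute and a tool call to move; the robot and the scene stay as the last step left them, time stands still between calls to the robot, and variables do not carry over. Pictures are saved under pics/ and viewed, and the job is handed in when it is done.

Besides the shell and the picture viewer there is one more tool, called after "Call:" by a JSON object that holds its "fn" and its "kwargs", one argument or row to a line. arm_command: Moves the arm, as the interface text tells. Its arguments: {"type":"object","properties":{"targets":{"type":"array","items":{"type":"array"}},"grip_force":{"type":"number"}},"required":["targets"]}

```bash
ls; mkdir -p pics; cat > h.py <<'E'
import numpy as np, cv2
from station import robot, cams, spotter
def ray(pic,px):
    K=np.array([[pic['fx'],0,pic['cx']],[0,pic['fy'],pic['cy']],[0,0,1.]])
    u=cv2.undistortPoints(np.array([[px]],float),K,np.array(pic['dist_coeffs'],float))[0,0]
    V=np.array(pic['view']);R=V[:3,:3];t=V[:3,3]
    d=R.T@np.array([u[0],-u[1],-1.]);return -R.T@t,d/np.linalg.norm(d)
def onz(pic,px,z):
    c,d=ray(pic,px);return c+d*(z-c[2])/d[2]
def tri(p1,a,p2,b):
    c1,d1=ray(p1,a);c2,d2=ray(p2,b)
    s=np.linalg.lstsq(np.c_[d1,-d2],c2-c1,rcond=None)[0]
    x=c1+s[0]*d1;y=c2+s[1]*d2
    return (x+y)/2,np.linalg.norm(x-y)
def proj(pic,X):
    K=np.array([[pic['fx'],0,pic['cx']],[0,pic['fy'],pic['cy']],[0,0,1.]])
    V=np.array(pic['view']);X=np.atleast_2d(X)@V[:3,:3].T+V[:3,3]
    return cv2.projectPoints(X*[1,-1,-1],np.zeros(3),np.zeros(3),K,np.array(pic['dist_coeffs'],float))[0][:,0]
def save(pic,n): cv2.imwrite('pics/'+n+'.png',cv2.cvtColor(pic['color'],cv2.COLOR_RGB2BGR))
E
python3 - <<'E'
from h import *
np.set_printoptions(precision=4,suppress=True)
P={n:cams.read_camera(n) for n in('side','top')}
for n in P: save(P[n],n+'0')
print({k:np.round(v,3).tolist() for k,v in robot.sense().items()})
for n in ['lid_hinge','lid_bar','glasses_mid','glasses_brow','rail_mid','tube_rack','amber_bottle','screwdriver']:
    r={}
    for c in P:
        l=spotter.place_of(P[c],n); r[c]=l
        print(n,c,[(np.round(o['pixel'],1).tolist(),round(o['conf'],2)) for o in l[:3]])
    if r['side'] and r['top']: print('   ',tri(P['side'],r['side'][0]['pixel'],P['top'],r['top'][0]['pixel']))
E
```

```text
pics
{'time': 0.1, 'q': [1.162, 0.359, 1.511, -0.0, 1.273, -0.115], 'joint_vel': [0.003, -0.003, -0.005, -0.0, 0.002, 0.0], 'joint_torque': [0.0, -52.865, -27.935, -0.0, 0.005, 0.0], 'tcp_pos': [0.174, 0.574, 0.231], 'orientation': [0.146, 0.989, -0.001, -0.0], 'force': [0.238, -0.395, -0.775], 'ft_torque': [-0.045, 0.013, 0.019], 'finger_gap': 0.086}
lid_hinge side [([307.6, 171.3], 0.62)]
lid_hinge top [([273.3, 125.7], 0.73), ([150.3, 152.5], 0.62)]
    (array([ 0.7561, -0.045 ,  0.1337]), np.float64(0.0050551318910380645))
lid_bar side [([217.6, 203.8], 0.85)]
lid_bar top [([251.6, 221.6], 0.76), ([271.8, 125.8], 0.28)]
    (array([0.4908, 0.008 , 0.1359]), np.float64(0.004704607948371338))
glasses_mid side [([267.2, 178.0], 0.71)]
glasses_mid top []
glasses_brow side [([253.7, 177.0], 0.66)]
glasses_brow top [([264.8, 188.3], 0.96)]
    (array([ 0.5778, -0.0239,  0.1865]), np.float64(0.004481005813649475))
rail_mid side [([129.4, 146.2], 0.91)]
rail_mid top []
tube_rack side [([344.2, 340.6], 0.65)]
tube_rack top [([378.8, 223.8], 0.93)]
    (array([ 0.4879, -0.3849, -0.0014]), np.float64(0.0019073095405725035))
amber_bottle side [([392.0, 277.0], 0.84)]
amber_bottle top [([368.0, 149.8], 0.69)]
    (array([ 0.7219, -0.3531, -0.0074]), np.float64(0.0003183886810553633))
screwdriver side [([196.6, 170.2], 0.77)]
screwdriver top [([149.3, 153.6], 0.61)]
    (array([ 0.6904,  0.3415, -0.0097]), np.float64(0.0016177993799839968))
```

View pics/side0.png

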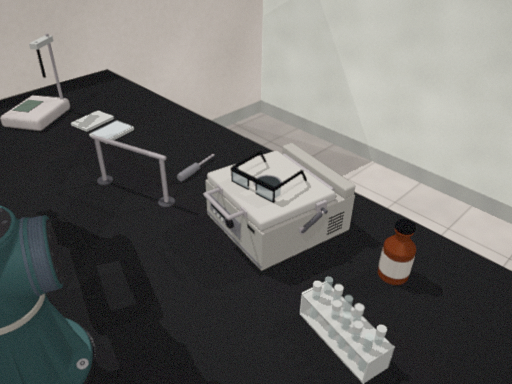

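View pics/top0.png

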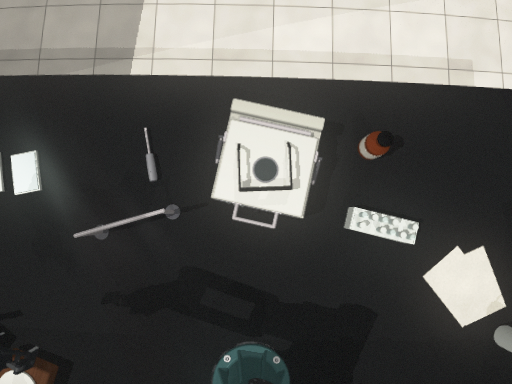

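```bash
python3 - <<'E'
import cv2
a=cv2.imread('pics/top0.png');b=cv2.imread('pics/side0.png')
cv2.imwrite('pics/t_gl.png',cv2.resize(a[95:235,205:335],None,fx=4.2,fy=4.2,interpolation=cv2.INTER_CUBIC))
cv2.imwrite('pics/t_rail.png',cv2.resize(a[190:250,60:190],None,fx=6,fy=6,interpolation=cv2.INTER_CUBIC))
cv2.imwrite('pics/s_all.png',cv2.resize(b[120:270,80:360],None,fx=2.8,fy=2.8,interpolation=cv2.INTER_CUBIC))
E
```

```text
(no output)
```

View pics/t_gl.png

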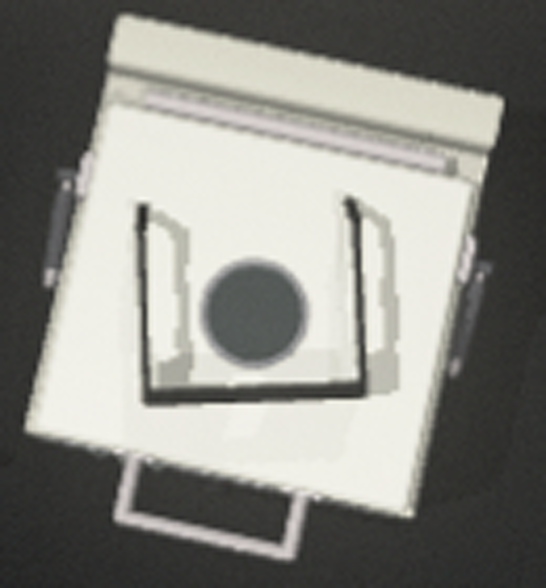

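View pics/t_rail.png

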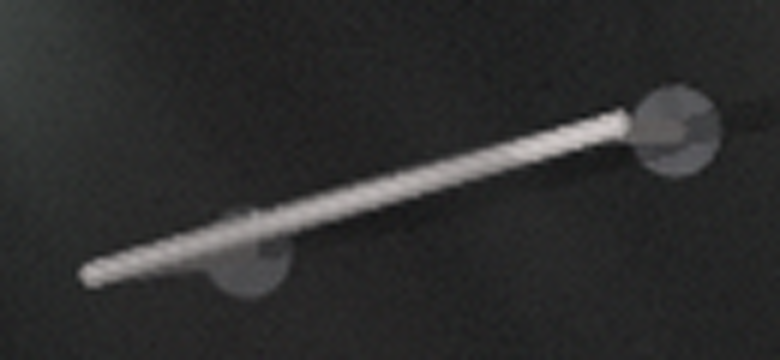

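View pics/s_all.png

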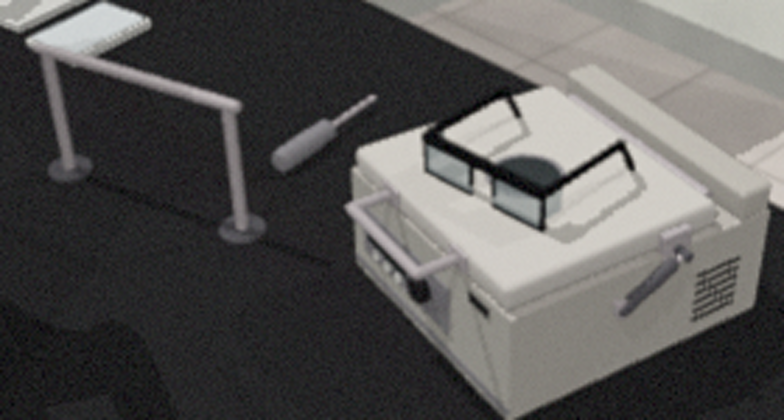

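```bash
python3 - <<'E'
from h import *
np.set_printoptions(precision=4,suppress=True)
T=cams.read_camera('top');S=cams.read_camera('side')
c=lambda x,y:(x/4.2-.4+205,y/4.2-.4+95)
r=lambda x,y:(x/6-.4+60,y/6-.4+190)
s=lambda x,y:(x/2.8-.3+80,y/2.8-.3+120)
A=onz(T,r(88,273),.152);B=onz(T,r(622,122),.152);print('rail',A,B,(A+B)/2,np.linalg.norm(A-B),np.arctan2(*(B-A)[:2]))
print('rail tri',tri(S,s(36,44),T,r(88,273)),tri(S,s(235,106),T,r(622,122)))
L=onz(T,c(147,394),.188);R=onz(T,c(365,388),.188);print('brow',L,R,(L+R)/2,np.linalg.norm(L-R))
print('arm ends',onz(T,c(142,210),.188),onz(T,c(352,205),.188))
L=onz(T,c(125,517),.135);R=onz(T,c(289,550),.135);print('bar',L,R,(L+R)/2,np.linalg.norm(L-R))
print('brow side tri', tri(S,s(430,132),T,c(147,394)),tri(S,s(550,190),T,c(365,388)))
for p in (S,T):
  V=np.array(p['view']);print('cam',-V[:3,:3].T@V[:3,3])
q=robot.sense()
from scipy.spatial.transform import Rotation as Ro
print(Ro.from_quat(q['orientation']).as_matrix())
E
```

```text
rail [0.4379 0.4879 0.152 ] [0.5135 0.246  0.152 ] [0.4757 0.3669 0.152 ] 0.2534442043713889 2.8385639921337673
rail tri (array([0.4372, 0.4882, 0.1524]), np.float64(0.0016967323400507786)) (array([0.5132, 0.2467, 0.1504]), np.float64(0.000897816723968732))
brow [0.5741 0.0422 0.188 ] [ 0.5813 -0.0909  0.188 ] [ 0.5777 -0.0243  0.188 ] 0.13333578776214947
arm ends [0.6878 0.0488 0.188 ] [ 0.6946 -0.0809  0.188 ]
bar [0.4982 0.0563 0.135 ] [ 0.4799 -0.0496  0.135 ] [0.4891 0.0034 0.135 ] 0.1074483542676369
brow side tri (array([0.5749, 0.0417, 0.1865]), np.float64(0.0018484846635074906)) (array([ 0.5826, -0.0922,  0.1877]), np.float64(0.0035254162007818403))
cam [-0.0659 -0.6671  0.7786]
cam [0.5095 0.003  1.0958]
[[-0.9571  0.2896 -0.    ]
 [ 0.2896  0.9571 -0.0001]
 [ 0.     -0.0001 -1.    ]]
```

Call:
{"fn": "arm_command", "kwargs": {
  "targets": [
    [1, [0, 0, 0], 0.5],
    [1, [0, 0, 0], 1],
    [1, [0, 0, 0], 1],
    [1, [0, 0, 0], 1],
    [1, [0, 0, 0], 1],
    [1, [0, 0, 0], 1],
    [1, [0, 0, 0], 1],
    [1, [0, 0, 0], 1],
    [1, [0, 0, 0], 1],
    [1, [0, 0, 0], 1],
    [1, [0, 0, 0], 1],
    [1, [0, 0, 0], 1],
    [1, [0, 0, 0], 0.17]
  ],
  "grip_force": 40
}}

```text
time: 2.08
tcp_pos: [0.1738, 0.5743, 0.2313]
orientation: [0.689, 0.725, -0.0, 0.0]
force: [-0.2, 1.0, 0.2]
finger_gap: 0.0854
```

Call:
{"fn": "arm_command", "kwargs": {
  "targets": [
    [1, [-0.5, 0.3, 0], 0],
    [1, [-0.9, 0.54, 0], 0],
    [1, [-0.9, 0.54, 0], 0],
    [1, [-0.9, 0.54, 0], 0],
    [1, [-0.9, 0.54, 0], 0],
    [1, [-0.9, 0.54, 0], 0],
    [1, [-0.9, 0.54, 0], 0],
    [1, [-0.9, 0.54, 0], 0],
    [1, [-0.9, 0.54, 0], 0],
    [1, [-0.9, 0.54, 0], 0],
    [1, [-0.9, 0.54, 0], 0],
    [1, [-0.9, 0.54, 0], 0],
    [1, [-0.9, 0.54, 0], 0],
    [1, [-0.9, 0.54, 0], 0],
    [1, [-0.9, 0.54, 0], 0],
    [1, [-0.9, 0.54, 0], 0],
    [1, [-0.9, 0.54, 0], 0],
    [1, [-0.9, 0.54, 0], 0],
    [1, [-0.9, 0.54, 0], 0],
    [1, [-0.9, 0.54, 0], 0]
  ]
}}

```text
time: 3.75
tcp_pos: [0.4617, 0.1475, 0.2314]
orientation: [0.686, 0.727, -0.0, 0.0]
force: [0.8, 0.1, -0.2]
finger_gap: 0.0851
```

Call:
{"fn": "arm_command", "kwargs": {
  "targets": [
    [1, [-0.9, 0.54, 0], 0],
    [1, [-0.9, 0.54, 0], 0],
    [1, [-0.9, 0.54, 0], 0],
    [1, [-0.9, 0.54, 0], 0],
    [1, [-0.9, 0.54, 0], 0],
    [1, [-0.9, 0.54, 0], 0],
    [1, [-0.9, 0.54, 0], 0],
    [1, [-0.5, 0.3, 0], 0],
    [1, [0, 0, 0], 0],
    [1, [0, 0, 0], 0]
  ]
}}

```text
time: 4.58
tcp_pos: [0.5722, -0.0151, 0.2311]
orientation: [0.688, 0.726, -0.0, -0.001]
force: [0.2, 0.7, -0.3]
finger_gap: 0.0857
```

```bash
cat >> h.py <<'E'
from scipy.spatial.transform import Rotation as Ro
def togo(x,y,z,th):
    s=robot.sense();R=Ro.from_quat(s['orientation']).as_matrix();p=np.array(s['tcp_pos'])
    t0=np.arctan2(R[1,1],R[0,1]);d=R.T@(np.array([x,y,z])-p)/.025
    print('t',s['time'],'tcp',np.round(p,4),'th',round(t0,4),'gap',s['finger_gap'],'F',np.round(s['force'],2),'R3',np.round(R[:,2],3))
    print('units xyz',np.round(d,2),'turn',round(-np.degrees((th-t0+np.pi)%(2*np.pi)-np.pi)/6,2))
E
python3 - <<'E'
from h import *
togo(.578,-.024,.168,.055)
T=cams.read_camera('top');S=cams.read_camera('side');save(T,'t1');save(S,'s1')
for n in ('glasses_brow','glasses_mid'):
  for c in (T,S): print(n,[(np.round(o['pixel'],1).tolist(),round(o['conf'],2)) for o in spotter.place_of(c,n)[:2]])
E
```

```text
t 4.5833 tcp [ 0.5722 -0.0151  0.2311] th 0.0547 gap 0.08567652560916603 F [ 0.21  0.69 -0.26] R3 [-0.001  0.    -1.   ]
units xyz [-0.37  0.22  2.52] turn -0.0
glasses_brow []
glasses_brow []
glasses_mid []
glasses_mid [([267.3, 175.8], 0.56)]
```

Call:
{"fn": "arm_command", "kwargs": {
  "targets": [
    [1, [-0.37, 0.22, 0.5], 0],
    [1, [0, 0, 0.7], 0],
    [1, [0, 0, 0.7], 0],
    [1, [0, 0, 0.5], 0],
    [1, [0, 0, 0.12], 0],
    [1, [0, 0, 0], 0]
  ]
}}

```text
time: 5.38
tcp_pos: [0.5778, -0.0237, 0.1667]
orientation: [0.687, 0.726, -0.001, -0.001]
force: [-0.8, -0.6, -1.0]
finger_gap: 0.0856
```

```bash
python3 - <<'E'
from h import *
togo(.578,-.024,.168,.055)
S=cams.read_camera('side');save(S,'s2')
cv2.imwrite('pics/s2z.png',cv2.resize(cv2.imread('pics/s2.png')[110:260,180:370],None,fx=4,fy=4,interpolation=cv2.INTER_CUBIC))
E
```

```text
t 5.3833 tcp [ 0.5778 -0.0237  0.1667] th 0.0552 gap 0.0855901630021791 F [-0.81 -0.56 -0.99] R3 [-0.003  0.    -1.   ]
units xyz [-0.01  0.01 -0.05] turn 0.0
```

View pics/s2z.png

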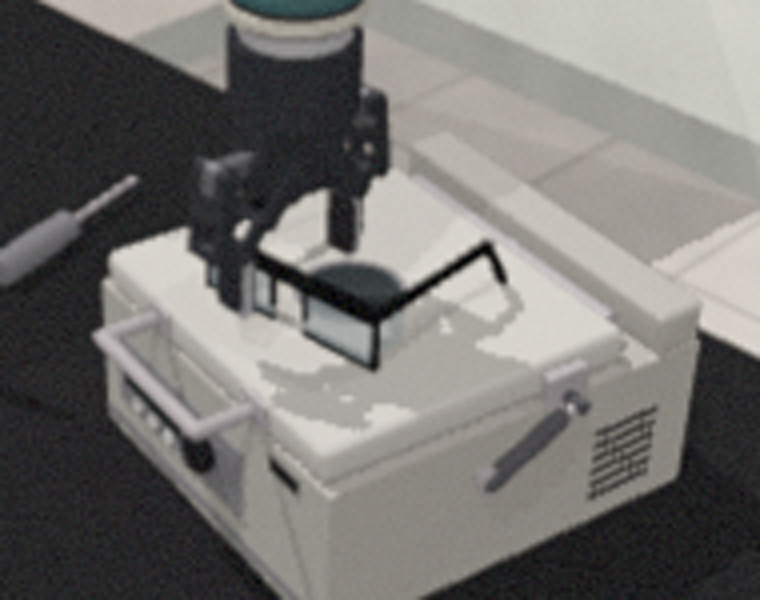

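Call:
{"fn": "arm_command", "kwargs": {
  "targets": [
    [0.5, [0, 0, 0], 0],
    [0.5, [0, 0, 0], 0],
    [0.3, [0, 0, 0], 0],
    [0.2, [0, 0, 0], 0],
    [0, [0, 0, 0], 0],
    [0, [0, 0, 0], 0],
    [0, [0, 0, 0], 0],
    [0, [0, 0, 0], 0],
    [0, [0, 0, 0], 0],
    [0, [0, 0, 0], 0],
    [0, [0, 0, 0], 0],
    [0, [0, 0, 0], 0],
    [0, [0, 0, 0], 0],
    [0, [0, 0, 0], 0]
  ],
  "grip_force": 40
}}

```text
time: 6.6
tcp_pos: [0.5788, -0.0237, 0.1686]
orientation: [0.687, 0.726, 0.0, 0.0]
force: [-0.7, 0.4, 5.4]
finger_gap: 0.0088
```

Call:
{"fn": "arm_command", "kwargs": {
  "targets": [
    [0, [0, 0, -0.3], 0],
    [0, [0, 0, -0.5], 0],
    [0, [0, 0, -0.7], 0],
    [0, [0, 0, -0.7], 0],
    [0, [0, 0, -0.5], 0],
    [0, [0, 0, -0.1], 0],
    [0, [0, 0, 0], 0]
  ]
}}

```text
time: 7.18
tcp_pos: [0.5793, -0.0238, 0.2392]
orientation: [0.687, 0.726, 0.0, 0.001]
force: [0.5, -0.1, 0.1]
finger_gap: 0.0091
```

```bash
python3 - <<'E'
from h import *
togo(.426,.352,.25,.303)
S=cams.read_camera('side');save(S,'s3');T=cams.read_camera('top')
a=cv2.resize(S['color'][90:260,180:370],None,fx=3,fy=3,interpolation=cv2.INTER_CUBIC)
save(dict(color=a),'s3z');save(T,'t3')
E
```

```text
t 7.1833 tcp [ 0.5793 -0.0238  0.2392] th 0.0549 gap 0.009119668964297167 F [ 0.47 -0.06  0.13] R3 [ 0.002 -0.    -1.   ]
units xyz [15.34 -5.3  -0.45] turn -2.37
```

View pics/s3z.png

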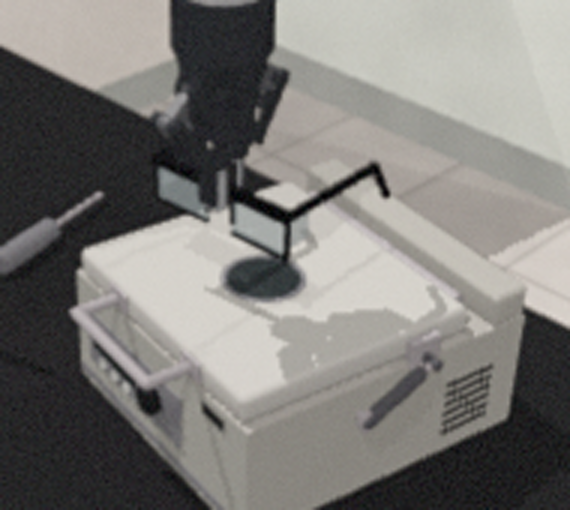

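View pics/t3.png

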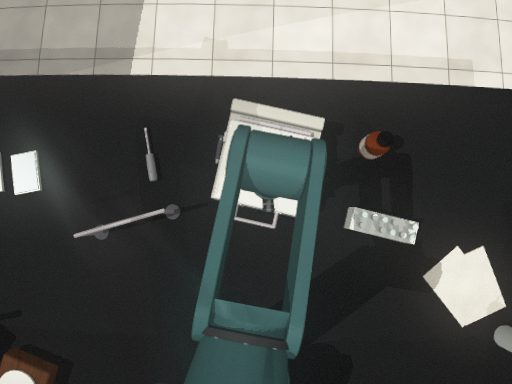

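Call:
{"fn": "arm_command", "kwargs": {
  "targets": [
    [0, [0, 0, -0.2], -0.4],
    [0, [0, 0, -0.25], -0.8],
    [0, [0, 0, 0], -0.8],
    [0, [0, 0, 0], -0.37],
    [0, [0, 0, 0], 0],
    [0, [0.3, 0, 0], 0],
    [0, [0.6, -0.07, 0], 0],
    [0, [0.9, -0.1, 0], 0],
    [0, [0.9, -0.1, 0], 0],
    [0, [0.9, -0.1, 0], 0],
    [0, [0.9, -0.1, 0], 0],
    [0, [0.9, -0.1, 0], 0],
    [0, [0.9, -0.1, 0], 0],
    [0, [0.9, -0.1, 0], 0],
    [0, [0.9, -0.1, 0], 0],
    [0, [0.9, -0.1, 0], 0],
    [0, [0.9, -0.1, 0], 0]
  ]
}}

```text
time: 8.7
tcp_pos: [0.4773, 0.2064, 0.2493]
orientation: [0.592, 0.806, -0.0, -0.0]
force: [0.3, -0.5, -0.3]
finger_gap: 0.0092
```

Call:
{"fn": "arm_command", "kwargs": {
  "targets": [
    [0, [0.9, -0.1, 0], 0],
    [0, [0.9, -0.1, 0], 0],
    [0, [0.9, -0.1, 0], 0],
    [0, [0.9, 0, 0], 0],
    [0, [0.9, 0, 0], 0],
    [0, [0.7, 0, 0], 0],
    [0, [0.4, 0, 0], 0],
    [0, [0.2, 0, 0], 0],
    [0, [0, 0, 0], 0],
    [0, [0, 0, 0], 0],
    [0, [0, 0, 0], 0]
  ]
}}

```text
time: 9.62
tcp_pos: [0.4289, 0.3399, 0.2494]
orientation: [0.593, 0.806, -0.0, 0.0]
force: [0.3, -0.1, -0.6]
finger_gap: 0.0089
```

```bash
python3 - <<'E'
from h import *
togo(.4262,.3516,.25,.303)
S=cams.read_camera('side');save(S,'s4');T=cams.read_camera('top')
a=cv2.resize(S['color'][30:210,60:250],None,fx=4,fy=4,interpolation=cv2.INTER_CUBIC)[:600]
save(dict(color=a),'s4z');save(T,'t4')
for n in ('glasses_brow','glasses_mid','rail_mid'):
  l=[spotter.place_of(c,n) for c in(T,S)]
  for c in l: print(n,[(np.round(o['pixel'],1).tolist(),round(o['conf'],2)) for o in c[:2]])
  if l[0] and l[1]: print(tri(T,l[0][0]['pixel'],S,l[1][0]['pixel']))
p=robot.sense()['tcp_pos'];print(proj(S,np.array(p)+[0,0,.019]))
E
```

```text
t 9.6167 tcp [0.4289 0.3399 0.2494] th 0.3023 gap 0.008927975430519921 F [ 0.29 -0.1  -0.62] R3 [-0.    -0.001 -1.   ]
units xyz [ 0.48  0.04 -0.02] turn -0.01
glasses_brow [([108.9, 243.7], 0.56)]
glasses_brow [([111.2, 117.4], 0.84)]
(array([0.43062719, 0.34368368, 0.26208013]), np.float64(0.00330885500387372))
glasses_mid []
glasses_mid [([390.7, 275.3], 0.7), ([127.2, 117.2], 0.58)]
rail_mid [([120.8, 223.9], 0.86)]
rail_mid [([126.9, 147.9], 0.69)]
(array([0.47193832, 0.36123932, 0.14928531]), np.float64(0.0014842293275965))
[[110.21164786 115.52508574]]
```

View pics/s4z.png

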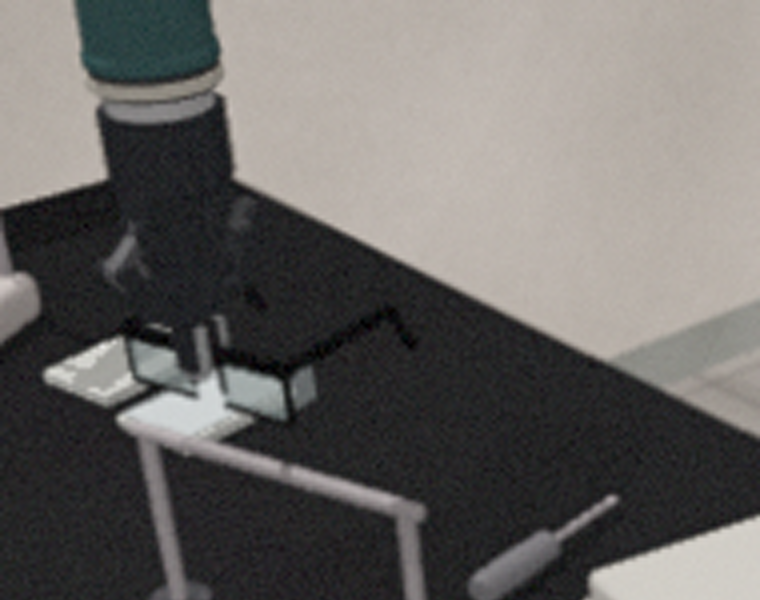

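View pics/t4.png

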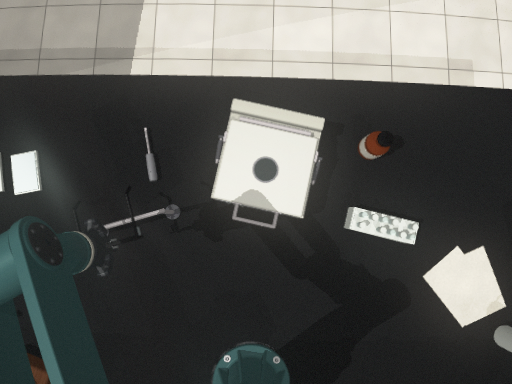

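```bash
python3 - <<'E'
import cv2,numpy as np
a=cv2.imread('pics/t4.png')[170:280,60:190]
a=np.clip(a.astype(float)*2.2,0,255).astype('uint8')
cv2.imwrite('pics/t4z.png',cv2.resize(a,None,fx=5,fy=5,interpolation=cv2.INTER_CUBIC))
a=cv2.imread('pics/s4.png')[95:160,85:175]
a=np.clip(a.astype(float)*2.2,0,255).astype('uint8')
cv2.imwrite('pics/s4y.png',cv2.resize(a,None,fx=8,fy=8,interpolation=cv2.INTER_CUBIC))
E
```

```text
(no output)
```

View pics/t4z.png

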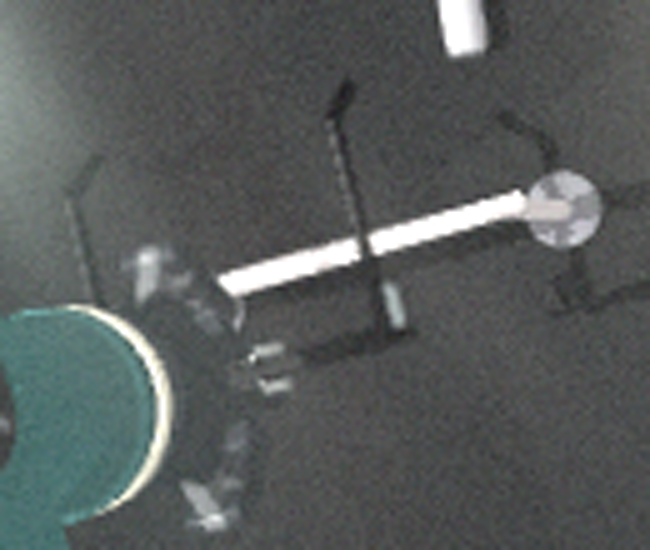

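View pics/s4y.png

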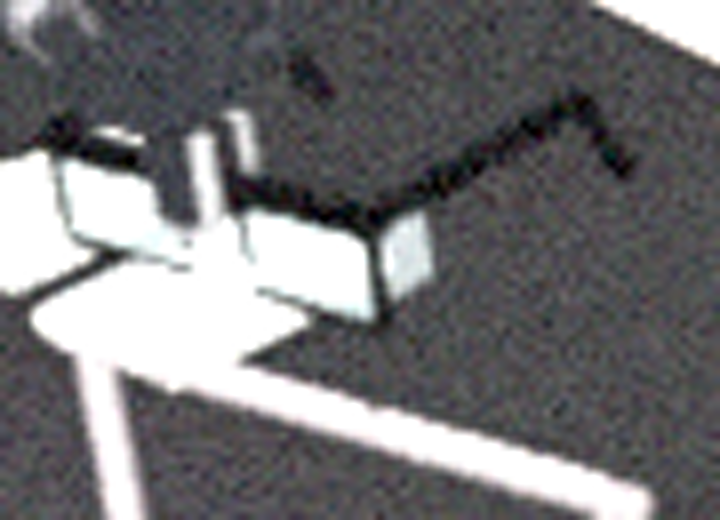

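```bash
python3 - <<'E'
from h import *
np.set_printoptions(precision=4,suppress=True)
T=cams.read_camera('top');S=cams.read_camera('side')
a,e=tri(T,(140.6,236.0),S,(131.5,121.5));print('browR',a,e)
b,e=tri(T,(126.4,193),S,(157.1,106.5));print('hookR',b,e, np.linalg.norm(a-b))
d=b-a;print('yaw',np.arctan2(d[1],d[0]),'pitch',np.arctan2(d[2],np.hypot(*d[:2])))
p=robot.sense();c=np.array(p['tcp_pos'])+[0,0,.019]
rx=np.array([np.cos(.303),np.sin(.303),0]);ry=np.array([-rx[1],rx[0],0]);rm=np.array([.4753,.367,.15])
print('rail x of tcp',(c-rm)@rx,'y',(c-rm)@ry,'browR x',(a-rm)@rx,(a-rm)@ry,'hookR x',(b-rm)@rx)
# predicted level model
for nm,q in dict(bR=c-ry*.0665,bL=c+ry*.0665,hR=c-ry*.0665+rx*.105,hL=c+ry*.0665+rx*.105).items(): print(nm,q,proj(T,q),proj(S,q))
E
```

```text
browR [0.4489 0.2679 0.2703] 0.004625743285809872
hookR [0.5499 0.3074 0.2657] 0.001220371875240836 0.10855988849067946
yaw 0.37280855683750563 pitch -0.042494396370955076
rail x of tcp -0.05214740278652133 y -0.011358577066304571 browR x -0.05480365086308305 -0.08670508174700038 hookR x 0.05339406227884701
bR [0.4488 0.2771 0.2685] [[136.3115 236.6423]] [[130.4825 121.11  ]]
bL [0.4091 0.4041 0.2685] [[ 83.1354 251.5082]] [[ 90.7926 110.239 ]]
hR [0.549  0.3085 0.2685] [[125.3411 193.4925]] [[156.7055 105.5167]]
hL [0.5093 0.4354 0.2685] [[ 72.7579 208.6   ]] [[118.1633  95.9073]]
```

Call:
{"fn": "arm_command", "kwargs": {
  "targets": [
    [0, [0.25, 0.04, 0.2], 0],
    [0, [0.23, 0.02, 0.5], 0],
    [0, [0, 0, 0.7], 0],
    [0, [0, 0, 0.7], 0],
    [0, [0, 0, 0.7], 0],
    [0, [0, 0, 0.6], 0],
    [0, [0, 0, 0.4], 0],
    [0, [0, 0, 0.2], 0],
    [0, [0, 0, 0.1], 0],
    [0, [0, 0, 0], 0],
    [0, [0, 0, 0], 0]
  ]
}}

```text
time: 11.03
tcp_pos: [0.4272, 0.353, 0.1476]
orientation: [0.592, 0.806, 0.0, 0.0]
force: [0.2, 0.6, 0.3]
finger_gap: 0.0093
```

```bash
python3 - <<'E'
from h import *
togo(.4262,.3516,.141,.303)
S=cams.read_camera('side');save(S,'s5');T=cams.read_camera('top')
a=np.clip(S['color'][60:210,60:220]*1.6,0,255).astype('uint8')
save(dict(color=cv2.resize(a,None,fx=4,fy=4,interpolation=cv2.INTER_CUBIC)),'s5z')
a=np.clip(T['color'][170:280,60:190]*2.2,0,255).astype('uint8')
save(dict(color=cv2.resize(a,None,fx=5,fy=5,interpolation=cv2.INTER_CUBIC)),'t5z')
E
```

```text
t 11.0333 tcp [0.4272 0.353  0.1476] th 0.3031 gap 0.009270422329698881 F [0.19 0.58 0.31] R3 [ 0.001  0.001 -1.   ]
units xyz [-0.04 -0.05  0.26] turn 0.0
```

View pics/s5z.png

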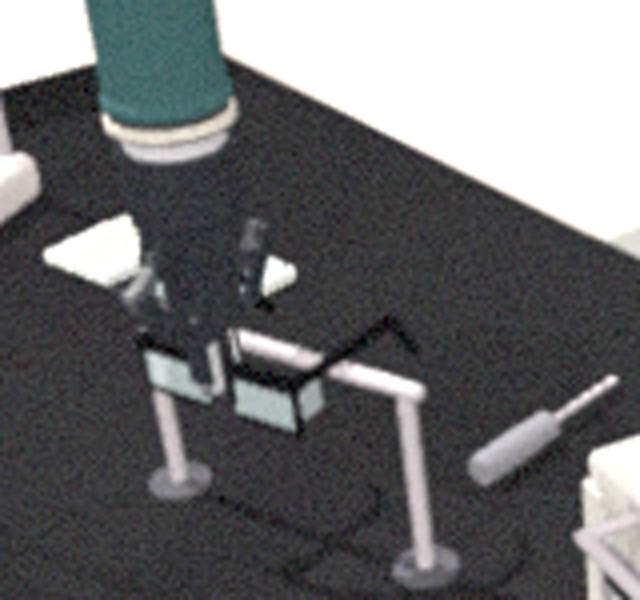

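View pics/t5z.png

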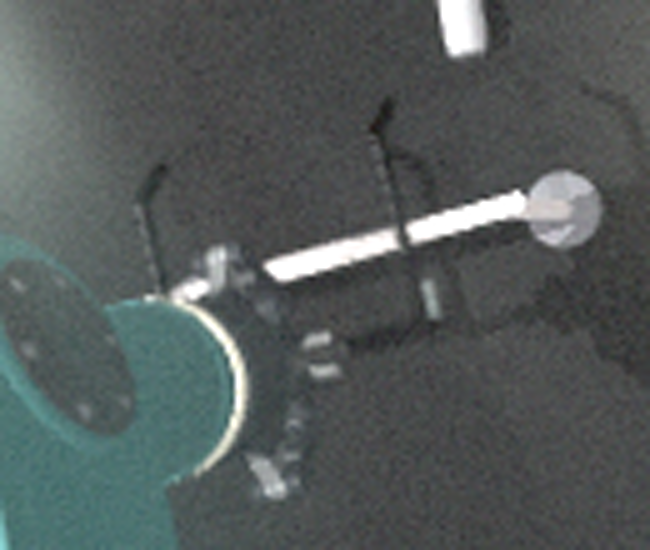

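Call:
{"fn": "arm_command", "kwargs": {
  "targets": [
    [0, [0, -0.05, 0.1], 0],
    [0, [0, 0, 0.08], 0],
    [0, [0, 0, 0.06], 0],
    [0, [0, 0, 0], 0],
    [0, [0, 0, 0], 0]
  ]
}}

```text
time: 11.55
tcp_pos: [0.4259, 0.3526, 0.142]
orientation: [0.592, 0.806, 0.001, 0.0]
force: [-2.6, -0.9, 8.3]
finger_gap: 0.009
```

```bash
python3 - <<'E'
from h import *
togo(.4262,.3516,.141,.303)
E
```

```text
t 11.55 tcp [0.4259 0.3526 0.142 ] th 0.3032 gap 0.008966090772246964 F [-2.57 -0.9   8.29] R3 [ 0.001  0.001 -1.   ]
units xyz [-0.04 -0.    0.04] turn 0.0
```

Call:
{"fn": "arm_command", "kwargs": {
  "targets": [
    [0, [0, 0, -0.04], 0],
    [0, [0, 0, 0], 0]
  ]
}}

```text
time: 11.72
tcp_pos: [0.4259, 0.3526, 0.143]
orientation: [0.592, 0.806, 0.001, 0.0]
force: [-1.3, -0.5, 4.6]
finger_gap: 0.0088
```

Call:
{"fn": "arm_command", "kwargs": {
  "targets": [
    [0.15, [0, 0, 0], 0],
    [0.2, [0, 0, 0], 0],
    [0.25, [0, 0, 0], 0],
    [0.3, [0, 0, 0], 0],
    [0.3, [0, 0, 0], 0],
    [0.3, [0, 0, 0], 0],
    [0.3, [0, 0, 0], 0],
    [0.3, [0, 0, 0], 0]
  ]
}}

```text
time: 12.38
tcp_pos: [0.4255, 0.3522, 0.1419]
orientation: [0.592, 0.806, -0.0, -0.0]
force: [-0.2, 0.0, 0.2]
finger_gap: 0.0256
```

```bash
python3 - <<'E'
from h import *
togo(.4262,.3516,.141,.303)
S=cams.read_camera('side');T=cams.read_camera('top')
a=np.clip(S['color'][60:210,60:220]*1.6,0,255).astype('uint8')
save(dict(color=cv2.resize(a,None,fx=4,fy=4,interpolation=cv2.INTER_CUBIC)),'s6z')
E
```

```text
t 12.3833 tcp [0.4255 0.3522 0.1419] th 0.3031 gap 0.025594769702836737 F [-0.25  0.01  0.18] R3 [-0. -0. -1.]
units xyz [-0.03  0.02  0.04] turn 0.0
```

View pics/s6z.png

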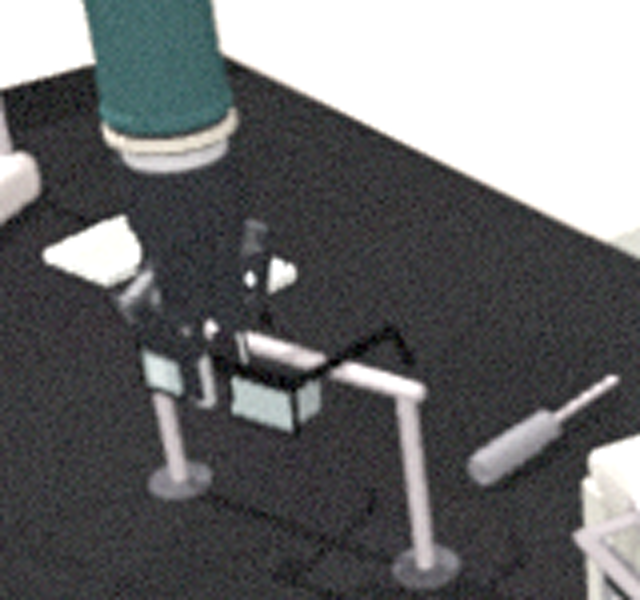

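Call:
{"fn": "arm_command", "kwargs": {
  "targets": [
    [0.3, [0, 0, -0.2], 0],
    [0.3, [0, 0, -0.4], 0],
    [0.3, [0, 0, -0.6], 0],
    [0.3, [0, 0, -0.8], 0],
    [0.3, [0, 0, -0.8], 0],
    [0.3, [0, 0, -0.8], 0],
    [0.3, [0, 0, -0.4], 0],
    [0.3, [0, 0, 0], 0],
    [0.3, [0, 0, 0], 0],
    [0.3, [0, 0, 0], 0],
    [0.3, [0, 0, 0], 0]
  ]
}}

```text
time: 13.4
tcp_pos: [0.4247, 0.3517, 0.2407]
orientation: [0.592, 0.806, -0.001, -0.0]
force: [-0.7, -1.0, 0.0]
finger_gap: 0.0257
```

```bash
python3 - <<'E'
from h import *
togo(.490,.005,.25,-.19)
S=cams.read_camera('side');T=cams.read_camera('top')
a=np.clip(S['color'][60:210,60:220]*1.6,0,255).astype('uint8')
save(dict(color=cv2.resize(a,None,fx=4,fy=4,interpolation=cv2.INTER_CUBIC)),'s7z')
for n in ('glasses_brow','glasses_mid','rail_mid'):
  l=[spotter.place_of(c,n) for c in(T,S)]
  for c in l: print(n,[(np.round(o['pixel'],1).tolist(),round(o['conf'],2)) for o in c[:2]])
  if l[0] and l[1]: print(tri(T,l[0][0]['pixel'],S,l[1][0]['pixel']))
E
```

```text
t 13.4 tcp [0.4247 0.3517 0.2407] th 0.3031 gap 0.025742938838520427 F [-0.66 -0.95  0.03] R3 [-0.002 -0.001 -1.   ]
units xyz [-14.02  -1.65  -0.36] turn 4.71
glasses_brow [([122.3, 241.5], 0.61)]
glasses_brow [([114.1, 150.9], 0.61)]
(array([0.42666581, 0.34955839, 0.16273421]), np.float64(0.0005260941240328129))
glasses_mid [([367.8, 147.9], 0.74)]
glasses_mid [([129.4, 150.1], 0.86)]
(array([ 0.43989672, -0.1218139 ,  0.45798465]), np.float64(0.4059271768271488))
rail_mid [([117.6, 219.5], 0.86)]
rail_mid [([124.9, 145.2], 0.75)]
(array([0.47938071, 0.37400912, 0.14902128]), np.float64(0.011533166022839134))
```

View pics/s7z.png

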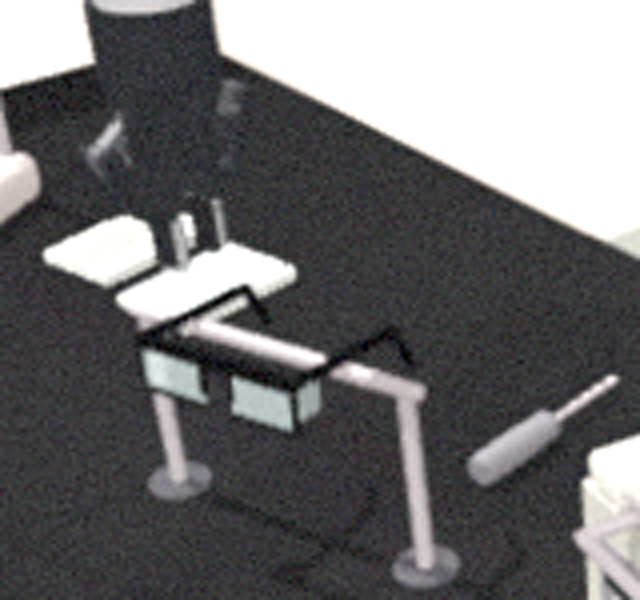

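Call:
{"fn": "arm_command", "kwargs": {
  "targets": [
    [0.3, [0, 0, 0], 0.4],
    [0.3, [0, 0, 0], 0.9],
    [0.3, [0, 0, 0], 1],
    [0.3, [0, 0, 0], 1],
    [0.3, [0, 0, 0], 0.9],
    [0.3, [0, 0, 0], 0.6],
    [0.3, [-0.4, 0.16, 0], 0],
    [0.3, [-0.8, 0.32, 0], 0],
    [0.3, [-0.9, 0.38, 0], 0],
    [0.3, [-0.9, 0.38, 0], 0],
    [0.3, [-0.9, 0.38, 0], 0],
    [0.3, [-0.9, 0.38, 0], 0],
    [0.3, [-0.9, 0.38, 0], 0],
    [0.3, [-0.9, 0.38, 0], 0],
    [0.3, [-0.9, 0.38, 0], 0],
    [0.3, [-0.9, 0.38, 0], 0],
    [0.3, [-0.9, 0.38, 0], 0],
    [0.3, [-0.9, 0.38, 0], 0],
    [0.3, [-0.9, 0.38, 0], 0],
    [0.3, [-0.9, 0.38, 0], 0]
  ]
}}

```text
time: 15.47
tcp_pos: [0.4893, 0.0314, 0.2421]
orientation: [0.773, 0.634, -0.0, 0.0]
force: [-0.8, 0.6, -0.2]
finger_gap: 0.0257
```

Call:
{"fn": "arm_command", "kwargs": {
  "targets": [
    [0.3, [-0.6, 0.2, 0], 0],
    [0.3, [-0.4, 0.08, 0], 0],
    [0.3, [0, 0, 0], 0],
    [0.3, [0, 0, 0], 0]
  ]
}}

```text
time: 15.8
tcp_pos: [0.491, 0.0072, 0.242]
orientation: [0.774, 0.633, -0.0, -0.0]
force: [-0.3, 0.3, -0.4]
finger_gap: 0.0258
```

```bash
python3 - <<'E'
from h import *
np.set_printoptions(precision=4,suppress=True)
togo(.490,.005,.119,-.2)
S=cams.read_camera('side');T=cams.read_camera('top')
save(dict(color=cv2.resize(S['color'][90:280,170:370],None,fx=3.5,fy=3.5,interpolation=cv2.INTER_CUBIC)[:600]),'s8z')
save(dict(color=cv2.resize(T['color'][95:240,190:350],None,fx=4,fy=4,interpolation=cv2.INTER_CUBIC)[:600]),'t8z')
for n in ('lid_bar','lid_hinge'):
  l=[spotter.place_of(c,n) for c in(T,S)]
  for c in l: print(n,[(np.round(o['pixel'],1).tolist(),round(o['conf'],2)) for o in c[:2]])
  if l[0] and l[1]: print(tri(T,l[0][0]['pixel'],S,l[1][0]['pixel']))
E
```

```text
t 15.8 tcp [0.491  0.0072 0.242 ] th -0.2 gap 0.02576947757883611 F [-0.28  0.32 -0.42] R3 [-0.  0. -1.]
units xyz [-0.09 -0.02  4.92] turn 0.0
lid_bar [([364.9, 145.5], 0.75)]
lid_bar [([214.1, 204.5], 0.77)]
(array([ 0.528 , -0.169 ,  0.2924]), np.float64(0.31648535475549544))
lid_hinge [([272.8, 128.4], 0.7)]
lid_hinge [([308.8, 168.4], 0.81)]
(array([ 0.7492, -0.0469,  0.1455]), np.float64(0.015322217309873026))
```

View pics/s8z.png

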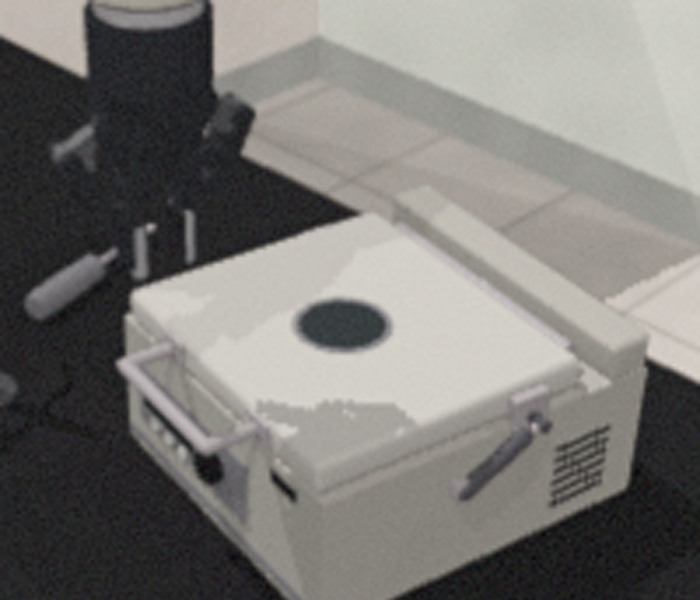

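View pics/t8z.png

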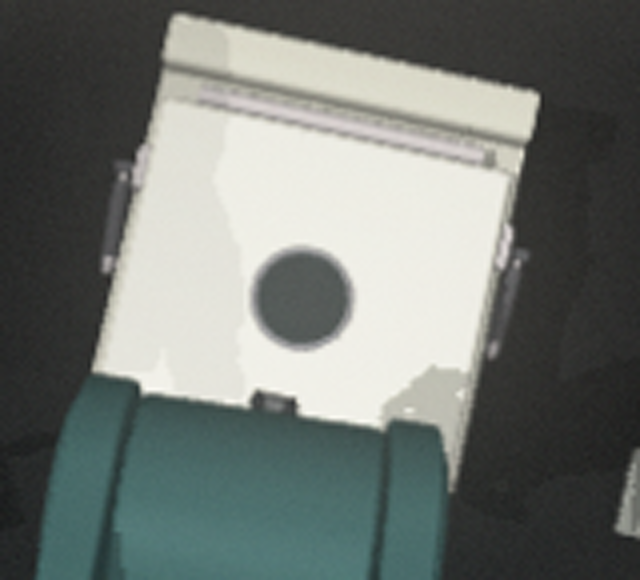

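```bash
python3 - <<'E'
from h import *
np.set_printoptions(precision=4,suppress=True)
S=cams.read_camera('side');T=cams.read_camera('top')
c=lambda x,y:(x/4.2-.4+205,y/4.2-.4+95)
s=lambda x,y:(x/3.5-.35+170,y/3.5-.35+90)
a=[onz(S,s(126,367),.135),onz(S,s(209,443),.135)];print(a,(a[0]+a[1])/2,np.arctan2(-(a[0]-a[1])[0],(a[0]-a[1])[1]))
print(tri(S,s(126,367),T,c(121,517)),tri(S,s(209,443),T,c(291,552)))
tp=[onz(T,c(25,433),.15),onz(T,c(412,517),.15)];d=tp[0]-tp[1];print(tp,'yaw',np.arctan2(-d[0],d[1]),np.linalg.norm(d))
f=np.array([.98,-.199]);m=(tp[0]+tp[1])[:2]/2;print('front edge mid',m)
for p in((.491,.0072),(.489,.0034),a[0][:2]/2+a[1][:2]/2): print((m-p)@f)
E
```

```text
[array([0.4974, 0.0558, 0.135 ]), array([ 0.4812, -0.047 ,  0.135 ])] [0.4893 0.0044 0.135 ] -0.15599002954110383
(array([0.4986, 0.0586, 0.133 ]), np.float64(0.0013648955665082135)) (array([ 0.4785, -0.0505,  0.1384]), np.float64(0.0005997005442164776))
[array([0.5498, 0.1207, 0.15  ]), array([ 0.5031, -0.1263,  0.15  ])] yaw -0.18684081674485056 0.2513462788299393
front edge mid [ 0.5265 -0.0028]
0.036748879796876355
0.03795267979687636
0.03785628827260257
```

Call:
{"fn": "arm_command", "kwargs": {
  "targets": [
    [0.3, [-0.1, -0.06, 0.3], -0.12],
    [0.3, [0, 0, 0.7], 0],
    [0.3, [0, 0, 0.8], 0],
    [0.3, [0, 0, 0.8], 0],
    [0.3, [0, 0, 0.7], 0],
    [0.3, [0, 0, 0.5], 0],
    [0.3, [0, 0, 0.4], 0],
    [0.3, [0, 0, 0.3], 0],
    [0.3, [0, 0, 0.2], 0],
    [0.3, [0, 0, 0.2], 0],
    [0.3, [0, 0, 0], 0],
    [0.3, [0, 0, 0], 0]
  ]
}}

```text
time: 17.2
tcp_pos: [0.4897, 0.0051, 0.1197]
orientation: [0.77, 0.638, 0.0, 0.0]
force: [-0.0, -0.3, 0.2]
finger_gap: 0.0257
```

```bash
python3 - <<'E'
from h import *
togo(.489,.004,.119,-.187)
S=cams.read_camera('side')
save(dict(color=cv2.resize(S['color'][130:280,170:320],None,fx=4,fy=4,interpolation=cv2.INTER_CUBIC)[:600]),'s9z')
E
```

```text
t 17.2 tcp [0.4897 0.0051 0.1197] th -0.1869 gap 0.025711645710401753 F [-0.01 -0.28  0.22] R3 [ 0. -0. -1.]
units xyz [-0.05 -0.02  0.03] turn 0.0
```

View pics/s9z.png

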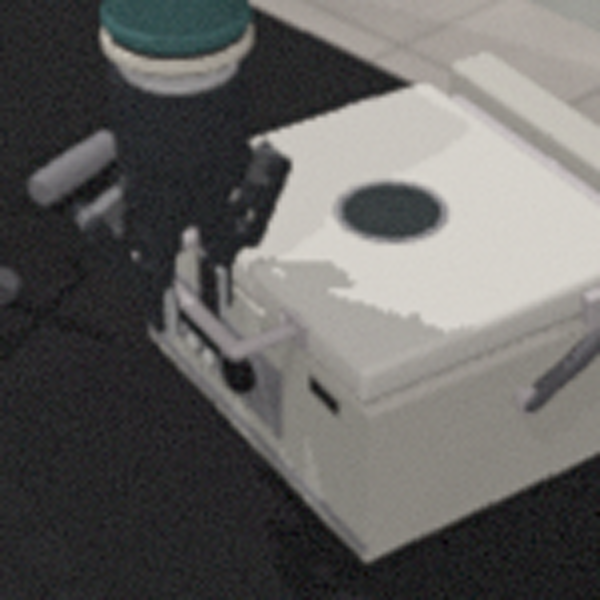

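Call:
{"fn": "arm_command", "kwargs": {
  "targets": [
    [0.2, [0, 0, 0], 0],
    [0.1, [0, 0, 0], 0],
    [0, [0, 0, 0], 0],
    [0, [0, 0, 0], 0],
    [0, [0, 0, 0], 0],
    [0, [0, 0, 0], 0],
    [0, [0, 0, 0], 0],
    [0, [0, 0, 0], 0]
  ],
  "grip_force": 50
}}

```text
time: 17.92
tcp_pos: [0.4888, 0.0053, 0.1201]
orientation: [0.77, 0.638, -0.0, -0.0]
force: [-2.9, -0.1, 4.7]
finger_gap: 0.008
```

```bash
python3 - <<'E'
from h import *
togo(.489,.004,.119,-.187)
s=robot.sense();p=np.array(s['tcp_pos'])
# path: arc increments in tool y (forward) and z(down)
r=.27;prev=0
for a in np.arange(.0,.86,.05): print(round(a,2),'dy',round(r*(1-np.cos(a))/.025,2),'dz',round(-r*np.sin(a)/.025,2))
E
```

```text
t 17.9167 tcp [0.4888 0.0053 0.1201] th -0.187 gap 0.008030187513603997 F [-2.93 -0.13  4.72] R3 [-0.001  0.    -1.   ]
units xyz [-0.05  0.02  0.04] turn -0.0
0.0 dy 0.0 dz -0.0
0.05 dy 0.01 dz -0.54
0.1 dy 0.05 dz -1.08
0.15 dy 0.12 dz -1.61
0.2 dy 0.22 dz -2.15
0.25 dy 0.34 dz -2.67
0.3 dy 0.48 dz -3.19
0.35 dy 0.65 dz -3.7
0.4 dy 0.85 dz -4.21
0.45 dy 1.08 dz -4.7
0.5 dy 1.32 dz -5.18
0.55 dy 1.59 dz -5.65
0.6 dy 1.89 dz -6.1
0.65 dy 2.2 dz -6.54
0.7 dy 2.54 dz -6.96
0.75 dy 2.9 dz -7.36
0.8 dy 3.28 dz -7.75
0.85 dy 3.67 dz -8.11
```

Call:
{"fn": "arm_command", "kwargs": {
  "targets": [
    [0, [0, 0, -0.25], 0],
    [0, [0, 0.01, -0.29], 0],
    [0, [0, 0.04, -0.54], 0],
    [0, [0, 0.07, -0.53], 0],
    [0, [0, 0.1, -0.54], 0],
    [0, [0, 0.12, -0.52], 0],
    [0, [0, 0.14, -0.52], 0],
    [0, [0, 0.17, -0.51], 0],
    [0, [0, 0.2, -0.51], 0],
    [0, [0, 0, 0], 0],
    [0, [0, 0, 0], 0]
  ]
}}

```text
time: 18.83
tcp_pos: [0.5092, 0.0013, 0.2258]
orientation: [0.77, 0.638, -0.001, -0.0]
force: [-5.7, 0.6, -0.0]
finger_gap: 0.0081
```

```bash
python3 - <<'E'
from h import *
togo(.489,.004,.119,-.187)
S=cams.read_camera('side')
save(dict(color=cv2.resize(S['color'][90:280,170:370],None,fx=3,fy=3,interpolation=cv2.INTER_CUBIC)[:600]),'s10z')
print(robot.sense()['ft_torque'])
E
```

```text
t 18.8333 tcp [0.5092 0.0013 0.2258] th -0.1869 gap 0.008097155054196725 F [-5.67  0.57 -0.01] R3 [-0.001 -0.    -1.   ]
units xyz [-0.04 -0.81  4.28] turn 0.0
[ 0.05178251  0.86923694 -0.09287128]
```

View pics/s10z.png

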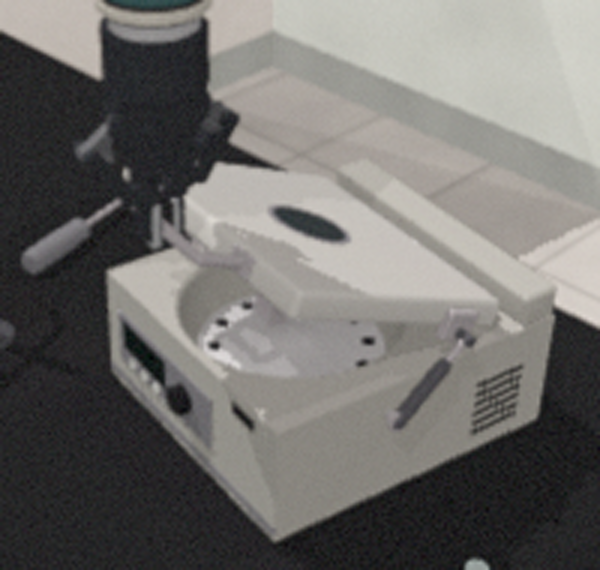

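Call:
{"fn": "arm_command", "kwargs": {
  "targets": [
    [0, [0, 0.05, -0.25], 0],
    [0, [0, 0.14, -0.25], 0],
    [0, [0, 0.22, -0.47], 0],
    [0, [0, 0.26, -0.46], 0],
    [0, [0, 0.28, -0.45], 0],
    [0, [0, 0.3, -0.45], 0],
    [0, [0, 0, 0], 0],
    [0, [0, 0, 0], 0]
  ]
}}

```text
time: 19.55
tcp_pos: [0.5416, -0.005, 0.2847]
orientation: [0.77, 0.638, 0.0, 0.001]
force: [-4.3, -0.1, 2.5]
finger_gap: 0.0079
```

```bash
python3 - <<'E'
from h import *
togo(.489,.004,.119,-.187)
S=cams.read_camera('side')
save(dict(color=cv2.resize(S['color'][70:260,190:370],None,fx=3,fy=3,interpolation=cv2.INTER_CUBIC)[:600]),'s11z')
print(robot.sense()['ft_torque'])
E
```

```text
t 19.55 tcp [ 0.5416 -0.005   0.2847] th -0.187 gap 0.007855749822047646 F [-4.26 -0.15  2.55] R3 [ 0.001 -0.001 -1.   ]
units xyz [-0.03 -2.14  6.63] turn -0.0
[-0.16479733  0.80306159 -0.03540831]
```

View pics/s11z.png

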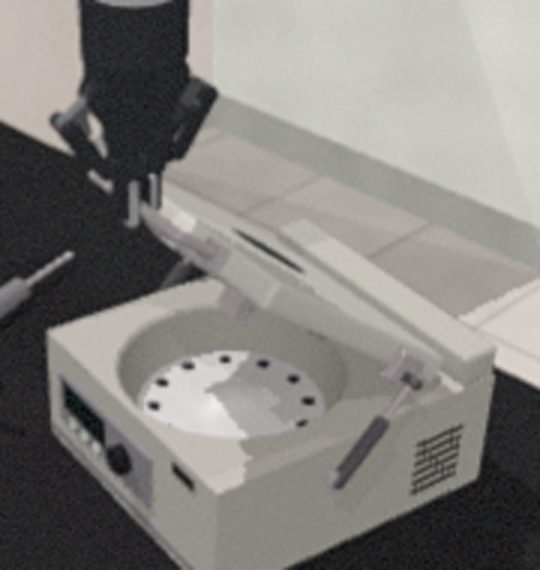

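Call:
{"fn": "arm_command", "kwargs": {
  "targets": [
    [0, [0, 0.1, -0.13], 0],
    [0, [0, 0.2, -0.24], 0],
    [0, [0, 0.23, -0.26], 0],
    [0, [0, 0.24, -0.26], 0],
    [0, [0, 0.25, -0.26], 0],
    [0, [0, 0.26, -0.26], 0],
    [0, [0, 0.05, -0.04], 0],
    [0, [0, 0, 0], 0],
    [0, [0, 0, 0], 0],
    [0, [0, 0, 0], 0],
    [0, [0, 0, 0], 0]
  ]
}}

```text
time: 20.52
tcp_pos: [0.5726, -0.0111, 0.3207]
orientation: [0.77, 0.638, -0.001, -0.0]
force: [-9.5, -1.7, 10.4]
finger_gap: 0.0078
```

```bash
python3 - <<'E'
from h import *
togo(.489,.004,.119,-.187)
print(np.arcsin((robot.sense()['tcp_pos'][2]-.1201)/.27))
S=cams.read_camera('side')
save(dict(color=cv2.resize(S['color'][60:260,190:370],None,fx=3,fy=3,interpolation=cv2.INTER_CUBIC)[:600]),'s12z')
save(dict(color=cv2.resize(S['color'][80:260,60:390],None,fx=2.3,fy=2.3,interpolation=cv2.INTER_CUBIC)[:600]),'s12w')
print(robot.sense()['ft_torque'])
E
```

```text
t 20.5167 tcp [ 0.5726 -0.0111  0.3207] th -0.187 gap 0.007846338747895828 F [-9.47 -1.68 10.35] R3 [-0.002 -0.001 -1.   ]
units xyz [-0.02 -3.38  8.07] turn 0.0
0.8374366224812558
[-0.21170163  1.65678706 -0.06463346]
```

View pics/s12z.png

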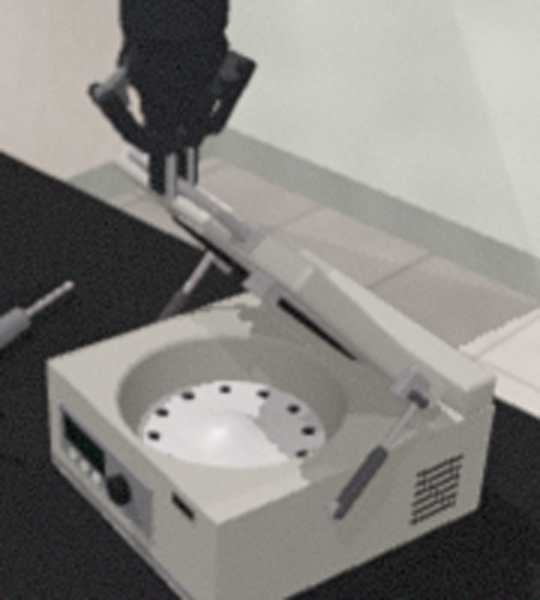

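Call:
{"fn": "arm_command", "kwargs": {
  "targets": [
    [0, [0, 0.05, -0.1], 0],
    [0, [0, 0.05, -0.1], 0],
    [0, [0, 0, 0], 0],
    [0, [0, 0, 0], 0],
    [0, [0, 0, 0], 0]
  ]
}}

```text
time: 20.98
tcp_pos: [0.5763, -0.0118, 0.3243]
orientation: [0.77, 0.638, -0.0, 0.0]
force: [-3.1, -4.7, 1.2]
finger_gap: 0.0079
```

```bash
python3 - <<'E'
from h import *
togo(.489,.004,.119,-.187)
p=np.array(robot.sense()['tcp_pos']);f=np.array([.983,-.186]);h=(p[:2]-[.4888,.0053])@f
print('ang',np.arctan2(p[2]-.1201,.27-h),'r',np.hypot(p[2]-.1201,.27-h))
E
```

```text
t 20.9833 tcp [ 0.5763 -0.0118  0.3243] th -0.1873 gap 0.007878922685586274 F [-3.13 -4.69  1.15] R3 [-0.    -0.001 -1.   ]
units xyz [-0.02 -3.55  8.21] turn -0.0
ang 0.846313119602937 r 0.27275320411449494
```

Call:
{"fn": "arm_command", "kwargs": {
  "targets": [
    [0, [0, -0.08, 0.1], 0],
    [0, [0, -0.18, 0.27], 0],
    [0, [0, -0.19, 0.2], 0],
    [0, [0, -0.19, 0.19], 0],
    [0, [0, -0.18, 0.2], 0],
    [0, [0, -0.18, 0.2], 0],
    [0, [0, -0.17, 0.21], 0],
    [0, [0, -0.17, 0.21], 0],
    [0, [0, -0.16, 0.22], 0],
    [0, [0, -0.15, 0.22], 0],
    [0, [0, -0.06, 0.09], 0],
    [0, [0, 0, 0], 0],
    [0, [0, 0, 0], 0],
    [0, [0, 0, 0], 0],
    [0, [0, 0, 0], 0],
    [0, [0, 0, 0], 0]
  ]
}}

```text
time: 22.32
tcp_pos: [0.5324, -0.0032, 0.2715]
orientation: [0.77, 0.638, -0.001, -0.001]
force: [-9.7, -2.3, 6.5]
finger_gap: 0.0078
```

```bash
python3 - <<'E'
from h import *
togo(.489,.004,.119,-.187)
p=np.array(robot.sense()['tcp_pos']);f=np.array([.983,-.186]);h=(p[:2]-[.4888,.0053])@f
print('ang',np.arctan2(p[2]-.1201,.27-h),'r',np.hypot(p[2]-.1201,.27-h))
S=cams.read_camera('side');T=cams.read_camera('top');save(S,'s13');save(T,'t13')
save(dict(color=cv2.resize(S['color'][60:290,60:380],None,fx=2.4,fy=2.4,interpolation=cv2.INTER_CUBIC)[:600]),'s13w')
print(robot.sense()['joint_vel'])
E
```

```text
t 22.3167 tcp [ 0.5324 -0.0032  0.2715] th -0.1868 gap 0.007768414923727621 F [-9.65 -2.3   6.47] R3 [-0.003 -0.    -1.   ]
units xyz [-0.04 -1.74  6.11] turn 0.0
ang 0.5912697066824014 r 0.27164778821097313
[ 0.00110464  0.0012372  -0.00035339 -0.00037884 -0.00034456 -0.00238187]
```

View pics/s13w.png

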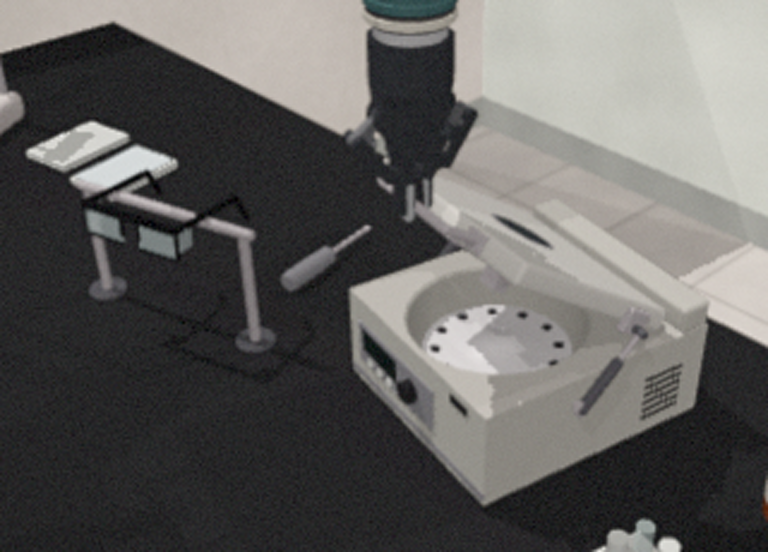

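View pics/t13.png

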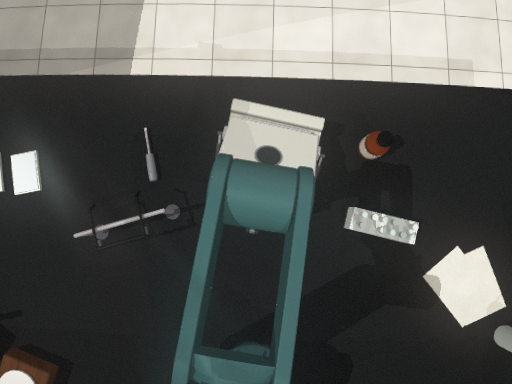

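Call:
{"fn": "arm_command", "kwargs": {
  "targets": [
    [0, [0, -0.04, -0.03], 0],
    [0, [0, 0, 0], 0],
    [0, [0, 0, 0], 0],
    [0, [0, 0, 0], 0],
    [0, [0, 0, 0], 0],
    [0, [0, 0, 0], 0],
    [0, [0, 0, 0], 0],
    [0, [0, 0, 0], 0]
  ]
}}

```text
time: 23.08
tcp_pos: [0.5331, -0.0033, 0.2725]
orientation: [0.77, 0.638, -0.0, 0.0]
force: [-5.2, -3.3, 3.2]
finger_gap: 0.0078
```

```bash
python3 - <<'E'
from h import *
for i in range(3):
  p=np.array(robot.sense()['tcp_pos']);f=np.array([.983,-.186]);h=(p[:2]-[.4888,.0053])@f
  print('ang',np.arctan2(p[2]-.1201,.27-h),robot.sense()['force'],robot.sense()['finger_gap'])
  S=cams.read_camera('side')
print([(np.round(o['pixel'],1).tolist(),round(o['conf'],2)) for o in spotter.place_of(S,'glasses_mid')[:2]])
robot.finish_job()
E
```

```text
ang 0.5957028018202931 [-5.20164835 -3.25642844  3.20097223] 0.007816932149168242
ang 0.5957613120679314 [-5.39469145 -3.18719496  3.49869773] 0.007875038307579747
ang 0.5957118477671282 [-4.8700602  -4.12242975  3.83305548] 0.0076867555787912606
[([128.5, 148.1], 0.58)]
the job is handed in; nothing more can be done
```

The glasses are hanging over the bench rail, and the gripper is holding the lid steady just below its balance point. I handed the job in at about 23 s of the 62 s allowed. The hand-in gives no verdict.

- **Glasses:** I set them on the rail by their arms, about 50–52 mm behind the brow bar by my measurement, with the lid still shut. The pictures after release and at the end show them level and free of the gripper. One of several network position fixes on the glasses was plainly wrong (it mistook the bottle for them), so I relied on the side picture.
- **Lid:** I raised it by the bar to about 0.85 rad, past the 0.72 balance point and well short of the stop. I then brought it back to about 0.596 rad, about 7° below balance. The angles are worked out from the tool position, not read from the joint.
- **Holding:** My last three readings stayed within 0.0001 rad, with the bar still in the gripper. A steady side load of about 7 N remains between gripper and lid, probably because my hinge estimate is a couple of millimetres off; easing the pose slightly brought it down from about 12 N.
- **Other items:** The arm's path kept clear of the rack, the bottle and the screwdriver, and in the last top picture all three look to be where they started.

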